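Tare the milligram balance with the weighing dish on it

TASK

Tare the balance with the empty weighing dish on its pan: with the fingertips slide the clear cover of the draught shield fully shut, then, with the cover shut, press the re-zero key (the large oblong key at the right-hand end of the row, seen from the robot) lightly down, let it come up and withdraw. Touch only lightly and pinch or lift nothing; leave the other keys, the dish on the pan and everything standing around the balance alone.

Things in the scene. Friction and masses are not known exactly. Their poses are not given: they have to be found in the camera images.
- balance: Milligram balance, fixed, 340 (x) by 210 mm (y). Origin: centre of footprint, on the table; x from front (key panel, facing the robot) to rear, z up; yaw within 0.3 rad. Key panel x -170 to -70 mm, top at 60 mm. Clear draught shield x -70 to 75 mm, walls 122 mm high; rear housing x 75 to 170 mm, 122 mm high. Weighing pan inside the shield, centred on the origin, 100 mm across, top at 62 mm.
- cover (a joint): Slide of the flat clear cover on top of the shield, m: 0 = fully shut (at the front, against its stop), 0.085 = right back over the rear housing; starts 0.055 to 0.085. Slides along the balance's x with about 1.2 N friction, stays where left, cannot be lifted off. Its top face is 127 mm above the table.
- cover_bar (a point): Centre of the top of the soft rubber finger bar (gives 1 mm per 4.5 N, up to 5 mm) standing across the cover's front edge: 110 mm long (balance y), 8 mm thick (x), top 143 mm above the table, 16 mm above the cover's top face. In the balance's frame at y = 0, x = -62 mm + cover. Behind the bar the cover is flat for 134 mm: room for fingertips to push the bar to the front.
- rezero_key (a joint): Travel of the re-zero (tare) key, m: 0 = up, 0.005 = fully down, counts as pressed beyond 0.002. Moves straight down; its spring takes 1.5 N to start, 4 N at 0.002, 8 N fully down, and lifts it when let go.
- rezero_key_top (a point): Centre of the top of the re-zero key: the large oblong key at the right-hand end of the key row seen from the robot, 44 mm (balance y) by 22 mm (x), at x = -140, y = -65 mm in the balance's frame; when up, its top is 67 mm above the table, 7 mm above the panel.
- print_key (a joint): Travel of the print key, m (0 up, 0.005 down): 20 by 14 mm rectangular key left of the re-zero key, at x = -140, y = -4 mm in the balance's frame. Leave it alone.
- mode_key (a joint): Travel of the mode key, m (0 up, 0.005 down): 20 by 14 mm rectangular key at x = -140, y = 36 mm in the balance's frame. Leave it alone.
- power_key (a joint): Travel of the power key, m (0 up, 0.005 down): round key 16 mm across at the left-hand end of the row, x = -140, y = 78 mm in the balance's frame. Leave it alone.
- dish: Empty white plastic weighing dish, 66 mm across the rim, 13 mm tall, about 12 g, loose on the pan. Origin: centre of its underside. Leave it alone.
- jar: Loose bystander beside the balance: amber glass jar with a lid, 60 mm across, 80 mm tall. Origin: centre of its underside. Leave it alone.
- tablet_bottle: Loose bystander beside the balance: white plastic tablet bottle, 54 mm across, 95 mm tall. Origin: centre of its underside. Leave it alone.
- measure: Loose bystander beside the balance: small clear measuring cup, 56 mm across the rim, 65 mm tall. Origin: centre of its underside. Leave it alone.
- check_weight: Loose bystander beside the balance: steel check weight with a knob, 29 mm across, 53 mm tall. Origin: centre of its underside. Leave it alone.
- mortar: Loose bystander beside the balance: white ceramic mortar bowl, 96 mm across the rim, 50 mm tall. Origin: centre of its underside. Leave it alone.
- spatula: Loose bystander: double-ended steel powder spatula, 177 mm long, 14 mm wide, 5 mm thick, lying on the table in front of the balance, across it. Origin: under its middle. Leave it alone.

How it is judged:
By the outcome, as a careful person would: the job done as asked, in the order asked, and still so for the second after the job is handed in, with the robot touching nothing.
It also fails if it takes over 40 s, if anything falls off the work surface, if the arm or the gripper's body presses on something with over 40 N, if the wrist force passes 120 N, or if a joint passes its speed limit or range.

ROBOT

A 6-joint arm with a two-finger parallel gripper is mounted at the origin on the work surface. World frame = base frame: x ahead of the robot, y to its left, z up, the work surface at z = 0. Lengths are in m, angles in rad, forces in N, time in s.
With the tool pointing down it reaches from about 0.35 to 0.875 m from the base axis. Payload 4.2 kg.
Tool frame: the origin (TCP) lies between the finger pads; the fingertips stand 11 mm ahead of it and the grasp point (between the pads) lies 8 mm behind it (bot.tips_ahead is the distance from the TCP to the fingertips, in m); z points along the fingers, y is the line along which they close (so a half turn about z gives the same grasp; the last joint's range is limited). The gripper opens to 85 mm and grips with 20 to 120 N. Pads are 22 mm wide; open, the fingers measure 114 mm over their backs; the gripper's body (76 mm by 85 mm) begins 54 mm behind the grasp point. The pads swing forward as they close: fully open they stand 13 mm farther back than shut.
Start: joints at [1.417, 0.385, 0.008, 0, -1.194, -0.259], TCP at [0.251, 0.572, 0.242] pointing down, gripper open.
Joint ranges: [-3.14, 3.14], [-1.21, 2.06], [-1.07, 1.41], [-3.16, 2.05], [-2.99, -0.16], [-3.1, 3.1]. Speed limits (rad/s): [2.79, 2.79, 3.14, 3.14, 3.14, 3.14].

INTERFACE

Orientations are given as a unit quaternion [w, x, y, z].
In Python, from bench import bot, kinematics, read_camera, job_done, models gives the robot as it stands. Calls block until the motion is done:
- bot.goto(position, orientation): joint-space move of the TCP to a pose.
- bot.line_to(position, orientation=None, feed=0.15): straight line of the TCP; orientation=None keeps the orientation; feed is the mean speed in m/s.
- bot.movej(angles): joint-space move.
- bot.command_gripper(opening, newtons=None): finger opening in m; newtons is the grip in N (None keeps the last); returns when the fingers have stopped.
- bot.hold(seconds).
- kinematics.inverse_kinematics(position, orientation): joint angles nearest the present ones, or None.
- bot.state(): the state.
- read_camera(name): name is "scene" or "top" or "wrist"; returns a dict with "frame" (384x512x3 uint8, red, green, blue), "fx", "fy", "cx", "cy" (pixels), "dist" ([k1, k2, p1, p2, k3] as OpenCV has them; the pictures are not rectified), "R" (3x3) and "t" (3): a world point X has camera coordinates R X + t. Camera axes: x right, y down, z forward; pixel columns grow to the right and rows downward; lengths in m; the calibration is good to about 2 mm. A picture is of the moment at which its call begins. There is no depth.
A pose or a line that the arm cannot do raises bot.Unreachable and nothing moves.
- job_done(): hands the job in; it is judged then, once.
Trained networks look in the newest picture that a camera, given by its name, has taken for a name from the list of things; names that differ only in an ending like _2 or _b are one class to them, and where a whole thing is asked for, a point or a joint stands for the part that bears it (a point fixed in the world has none). Each returns a list of dicts, best first, with "conf" (0 to 1); they miss things now and then, are a little off and sometimes report something else, mostly with a low value. They report only what shows in the picture. A call takes as long as a camera call.
- models.spot_in(camera, label): "pixel" ([column, row] in pixels, amid what is visible of it).
- models.cut_out(camera, label): "pixels" (384x512 bool, what is visible of it) and "pixel" ([column, row] in pixels, amid what is visible of it).
- models.spot_point(camera, label): "pixel" ([column, row] in pixels: a listed point, or the origin of a listed thing).
The state is a dict: "time_s": time; "joints": joint angles; "joint_vel": joint speeds; "effort": joint torques, N m; "ee_pos": TCP position; "tool_rot": TCP orientation; "wrist_force": force on the tool from outside, world axes, zero at the start; "moment": the same for the moment, N m; "grip_width": finger opening in m; "grip_force": force on a finger pad.
Only numpy, scipy, OpenCV 4.12 (cv2) and the standard library are available. Lean on these libraries where they do the work, as an engineer would, in place of code of your own. Each camera call takes 0.05 s, during which the arm holds its last target. There are 200 camera calls.

## Working session

There is one attempt and no reset: what is moved stays moved. The work goes in short steps, each a Python script; the robot and the scene stay as the last script left them, time stands still between calls to the robot, and variables do not carry over. Pictures are saved under pics/ and viewed, at most 10 in all, crops included, and the job is handed in when it is done.

```bash
mkdir -p pics; cat > h.py <<'E'
import numpy as np, cv2
from bench import bot, kinematics, read_camera, job_done, models
def ray(c,px):
    K=np.array([[c["fx"],0,c["cx"]],[0,c["fy"],c["cy"]],[0,0,1]])
    u=cv2.undistortPoints(np.array([[px]],float),K,np.array(c["dist"]))[0,0]
    R=np.array(c["R"]);t=np.array(c["t"])
    return -R.T@t, R.T@np.array([u[0],u[1],1])
def at_z(c,px,z):
    o,d=ray(c,px); return o+d*(z-o[2])/d[2]
def proj(c,X):
    K=np.array([[c["fx"],0,c["cx"]],[0,c["fy"],c["cy"]],[0,0,1]])
    return cv2.projectPoints(np.array(X,float).reshape(-1,3),cv2.Rodrigues(np.array(c["R"]))[0],np.array(c["t"],float),K,np.array(c["dist"]))[0][:,0]
E
python3 - <<'E'
from h import *
Z=dict(balance=0,cover_bar=.143,rezero_key_top=.067,dish=.062,jar=0,tablet_bottle=0,measure=0,check_weight=0,mortar=0,spatula=0)
ims=[]
for n in("top","scene"):
    c=read_camera(n); ims.append(c["frame"]); cv2.imwrite(f"pics/{n}0.png",c["frame"][:,:,::-1])
    for k,z in Z.items():
        for r in models.spot_point(n,k)[:2]:
            print(n,k,round(r["conf"],2),np.round(r["pixel"]),np.round(at_z(c,r["pixel"],z),3))
    for k in("print_key","mode_key","power_key","rezero_key"):
        for r in models.spot_in(n,k)[:1]:
            print(n,k,round(r["conf"],2),np.round(r["pixel"]),np.round(at_z(c,r["pixel"],.065),3))
s=bot.state();print(s["tool_rot"],s["time_s"],s["grip_width"])
E
```

```text
top balance 0.73 [267. 197.] [0.608 0.019 0.   ]
top cover_bar 0.51 [272. 192.] [0.607 0.012 0.143]
top rezero_key_top 0.57 [308. 260.] [ 0.477 -0.062  0.067]
top rezero_key_top 0.34 [346. 246.] [ 0.504 -0.139  0.067]
top dish 0.54 [270. 191.] [0.617 0.013 0.062]
top dish 0.16 [197. 250.] [0.497 0.163 0.062]
top jar 0.66 [200. 247.] [0.499 0.168 0.   ]
top jar 0.4 [185. 178.] [0.652 0.202 0.   ]
top tablet_bottle 0.8 [346. 244.] [ 0.504 -0.158  0.   ]
top tablet_bottle 0.33 [340. 190.] [ 0.625 -0.146  0.   ]
top measure 0.81 [337. 142.] [ 0.734 -0.141  0.   ]
top check_weight 0.53 [337. 190.] [ 0.623 -0.139  0.   ]
top mortar 0.56 [186. 180.] [0.648 0.202 0.   ]
top spatula 0.57 [266. 292.] [0.4   0.022 0.   ]
top spatula 0.46 [269. 190.] [0.624 0.013 0.   ]
top print_key 0.64 [279. 260.] [ 0.477 -0.003  0.065]
top mode_key 0.61 [340. 190.] [ 0.618 -0.13   0.065]
top power_key 0.55 [262. 291.] [0.414 0.032 0.065]
top rezero_key 0.52 [308. 263.] [ 0.469 -0.063  0.065]
scene cover_bar 0.86 [242. 185.] [0.601 0.018 0.143]
scene cover_bar 0.62 [153. 235.] [ 0.686 -0.205  0.143]
scene rezero_key_top 0.58 [189. 193.] [ 0.469 -0.061  0.067]
scene tablet_bottle 0.77 [156. 232.] [ 0.496 -0.159  0.   ]
scene measure 0.73 [198. 300.] [ 0.743 -0.148  0.   ]
scene check_weight 0.55 [177. 265.] [ 0.625 -0.151  0.   ]
scene mortar 0.57 [318. 226.] [0.644 0.201 0.   ]
[ 2.39426944e-05  9.78776651e-01 -2.04929908e-01 -6.32218205e-06] 1.5 0.08546508657335827
```

View pics/top0.png

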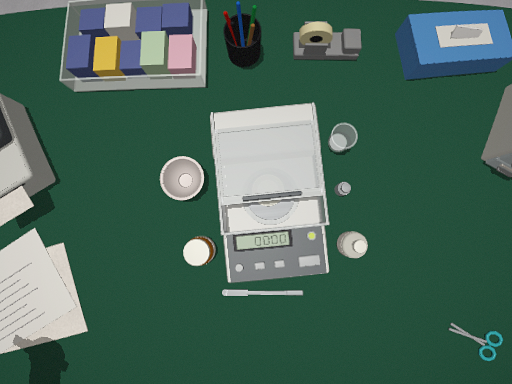

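View pics/scene0.png

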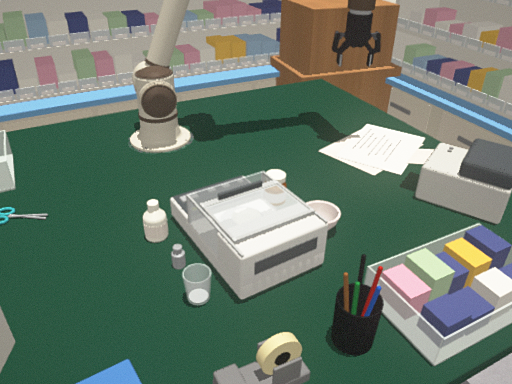

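The top view shows the bar from (243,198) to (301,192), and the key row as power (238,267), mode (259,266), print (279,264) and re-zero (309,261). I'll fit the balance pose and cover position to these, then overlay the result.

```bash
cat > fit.py <<'E'
from h import *
from scipy.optimize import least_squares
def w(p,L):
    c,s=np.cos(p[2]),np.sin(p[2]); L=np.array(L,float).reshape(-1,3)
    return np.c_[p[0]+c*L[:,0]-s*L[:,1],p[1]+s*L[:,0]+c*L[:,1],L[:,2]]
def model(p):
    return w(p,[[-.14,.078,.065],[-.14,.036,.065],[-.14,-.004,.065],[-.14,-.065,.067],[-.062+p[3],.055,.14],[-.062+p[3],-.055,.14]])
def outline(p):
    b=-.062+p[3]
    return [w(p,[[b-.004,.055,.143],[b-.004,-.055,.143],[b+.004,-.055,.143],[b+.004,.055,.143]]),
      w(p,[[-.151,-.043,.067],[-.151,-.087,.067],[-.129,-.087,.067],[-.129,-.043,.067]]),
      w(p,[[-.17,.105,.06],[-.17,-.105,.06],[-.07,-.105,.06],[-.07,.105,.06]]),
      w(p,[[-.07,.105,.122],[-.07,-.105,.122],[.17,-.105,.122],[.17,.105,.122]])]
E
python3 - <<'E'
from fit import *
c=read_camera("top")
m=models.cut_out("top","cover_bar"); print([(round(r["conf"],2),r["pixel"],r["pixels"].sum()) for r in m])
r=models.cut_out("top","rezero_key_top"); print([(round(q["conf"],2),q["pixel"],q["pixels"].sum()) for q in r[:2]])
px=np.array([[238.5,267.5],[259.5,266],[279.5,264.5],[309,261.5],[243,198],[301,193.5]])
s=least_squares(lambda p:(proj(c,model(p))-px).ravel(),[.608,.019,0.,.06],loss="soft_l1")
print(s.x,s.fun.reshape(-1,2).round(1)); np.save("p.npy",s.x)
def ov(c,f,x0,x1,y0,y1,k):
    im=cv2.resize(c["frame"][y0:y1,x0:x1,::-1],None,fx=k,fy=k,interpolation=cv2.INTER_CUBIC)
    for o in outline(s.x):
        q=(proj(c,o)-[x0,y0]+.5)*k
        cv2.polylines(im,[q.astype(int)],True,(0,0,255),1)
    cv2.imwrite(f,im)
ov(c,"pics/ovt.png",205,340,95,300,3)if 0 else ov(c,"pics/ovt.png",205,340,180,290,5)
c2=read_camera("scene"); ov(c2,"pics/ovs.png",160,340,165,295,4)
E
```

```text
[(0.59, [272.3, 197.7], np.int64(294))]
[(0.72, [308.8, 258.6], np.int64(234))]
[0.60680756 0.01243239 0.08612132 0.05607994] [[ 0.1  0.2]
 [-0.2 -0. ]
 [-0.5 -0.3]
 [ 0.1  0.1]
 [-0.4  0.4]
 [ 1.2 -0.5]]
```

View pics/ovt.png

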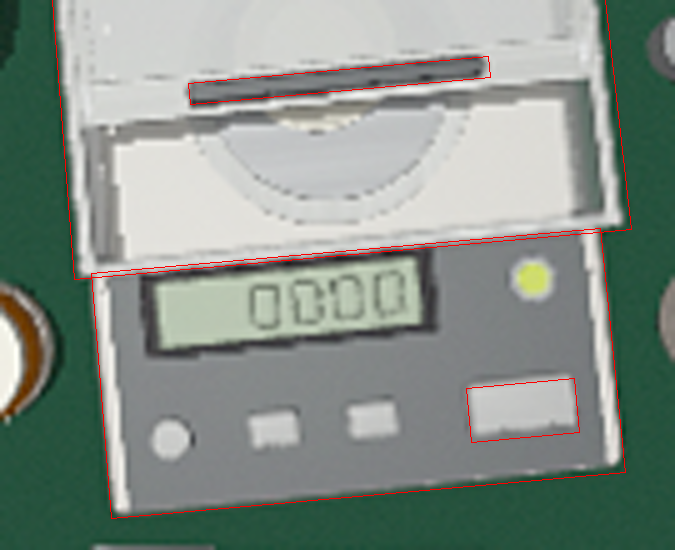

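View pics/ovs.png

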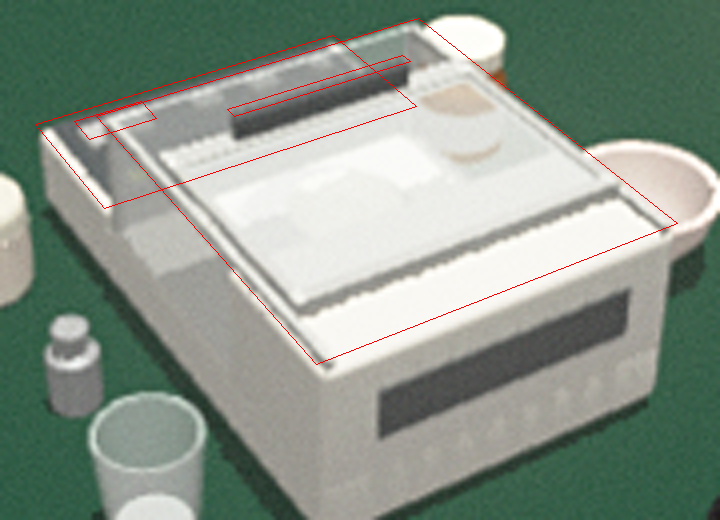

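The overlay matches both views: bar at (243–301, ~195), re-zero key at (309,261), shut distance about 56 mm. I'll close the fingers and push the bar with the force monitored.

```bash
cat >> fit.py <<'E'
p=np.load("p.npy")if __import__("os").path.exists("p.npy") else None
def tcp(x,y,ztip): return w(p,[[x,y,ztip+bot.tips_ahead]])[0]
def q(): return [0,np.cos(p[2]/2),np.sin(p[2]/2),0]
def F():
    f=np.array(bot.state()["wrist_force"]); c,s=np.cos(p[2]),np.sin(p[2])
    return np.array([c*f[0]+s*f[1],-s*f[0]+c*f[1],f[2]])
E
python3 - <<'E'
from fit import *
bot.command_gripper(0.0,20)
x=-.062+p[3]+.027
bot.goto(tcp(x,0,.20),q()); print(bot.tips_ahead,bot.state()["grip_width"],F(),bot.state()["time_s"])
bot.line_to(tcp(x,0,.1325),feed=.08); bot.hold(.2); f0=F(); print("down",f0)
contact=None
for i in range(60):
    x-=.003; bot.line_to(tcp(x,0,.1325),feed=.03)
    f=F()-f0
    if i%3==0 or f[0]>2: print(round(x,4),f.round(2))
    if f[0]>4.5 or abs(f[2])>5 or x<-.056: break
bot.hold(.3); print(x,F()-f0,bot.state()["time_s"],bot.state()["ee_pos"]-tcp(x,0,.1325))
c=read_camera("top"); cv2.imwrite("pics/t2.png",cv2.resize(c["frame"][150:290,190:350,::-1],None,fx=4,fy=4))
E
```

```text
0.011 0.00026067048346031514 [ 0.09396834 -0.4621948   0.56692332] 4.8667
down [-0.0275429  -0.44354687  0.8861175 ]
0.0181 [-0.31  0.87 -1.53]
0.0091 [ 0.05 -0.5  -0.32]
0.0001 [-0.17 -0.52 -0.37]
-0.0089 [ 0.63  0.15 -0.39]
-0.0179 [ 1.89 -1.38 -0.48]
-0.0269 [ 0.3   0.32 -0.82]
-0.0359 [ 0.24 -0.05  0.29]
-0.0449 [-0.55  0.49 -0.37]
-0.0479 [ 2.17  0.05 -2.34]
-0.0509 [ 7.73 -2.05 -4.8 ]
-0.05092006292730085 [ 6.86550484 -1.18707416 -5.45295001] 12.3583 [0.00239087 0.00030623 0.00024055]
```

The stop is felt at 7 N, at the expected position. I'll back off, lift clear and check the cover before pressing.

```bash
python3 - <<'E'
from fit import *
bot.line_to(tcp(-.035,0,.1325),feed=.05); bot.line_to(tcp(-.03,0,.2),feed=.12)
bot.goto(tcp(-.14,-.065,.2),q()); bot.line_to(tcp(-.14,-.065,.10),feed=.15); bot.hold(.2)
print(F(),bot.state()["time_s"])
p[3]=0
for n,b in(("top",(205,340,150,290)),("scene",(160,340,165,295))):
    c=read_camera(n); x0,x1,y0,y1=b; im=cv2.resize(c["frame"][y0:y1,x0:x1,::-1],None,fx=4,fy=4,interpolation=cv2.INTER_CUBIC)
    for o in outline(p)[:2]: cv2.polylines(im,[((proj(c,o)-[x0,y0]+.5)*4).astype(int)],True,(0,0,255),1)
    cv2.imwrite(f"pics/{n}3.png",im)
E
```

```text
[ 0.2933815  -0.44213046 -0.1965792 ] 15.1833
```

View pics/top3.png

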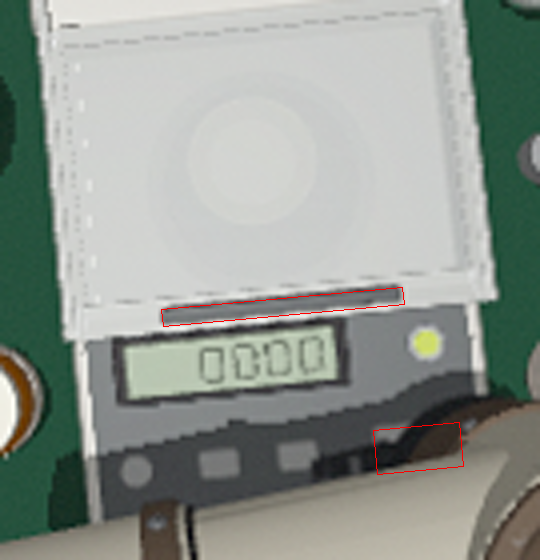

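View pics/scene3.png

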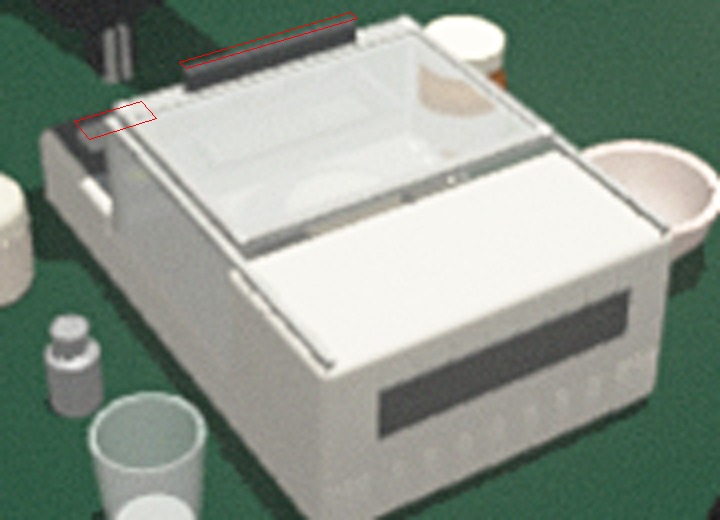

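The cover is shut, with the bar on the predicted line (top crop, row ~305). Now the key press, watching the force.

```bash
python3 - <<'E'
from fit import *
g=lambda z,v: bot.line_to(tcp(-.14,-.065,z),feed=v)
g(.072,.05); bot.hold(.2); f0=F(); z=.072
for i in range(20):
    z-=.0007; g(z,.01); bot.hold(.1); f=F()-f0; a=bot.state()["ee_pos"][2]-bot.tips_ahead
    print(round(z,4),round(a,4),f.round(2))
    if f[2]>5.2 or z<.0615: break
bot.hold(.2); print(F()-f0)
g(.072,.03); g(.2,.15); print(F(),bot.state()["time_s"])
E
```

```text
0.0713 0.0714 [-0.4   1.69 -0.  ]
0.0706 0.0706 [-0.68  0.57 -0.18]
0.0699 0.0699 [ 0.45 -1.58 -0.33]
0.0692 0.0692 [0.02 0.89 0.33]
0.0685 0.0685 [-0.1  -1.05 -0.27]
0.0678 0.0678 [0.48 0.02 0.05]
0.0671 0.0671 [0.35 0.15 0.57]
0.0664 0.0665 [ 0.02 -0.99  2.79]
0.0657 0.0658 [-0.28 -0.76  2.71]
0.065 0.0651 [-0.65  0.69  4.01]
0.0643 0.0644 [-0.79  0.8   5.16]
0.0636 0.0638 [-0.42  0.87  5.33]
[-0.11528545  0.61608787  5.73996548]
[ 0.22384065 -0.13475957  0.79764545] 22.025
```

```bash
python3 - <<'E'
from fit import *
bot.hold(.3); print(job_done())
E
```

```text
the job is handed in; nothing more can be done
None
```

The cover is fully shut and the re-zero key was then pressed about 3 mm at under 6 N and let go; the arm withdrew clear and the job was handed in at about 22 s, with no result reported back.

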